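Lay a tall prop housing on its side

ROBOT

A 6-joint arm with a two-finger parallel gripper is mounted at the origin on the work surface. World frame = base frame: x ahead of the robot, y to its left, z up, the work surface at z = 0. Lengths are in m, angles in rad, forces in N, time in s.
With the tool pointing down it reaches from about 0.3 to 0.875 m from the base axis. Payload 6.4 kg.
Tool frame: the origin (TCP) lies at the very end of the fingers, on their centre line; the grasp point (between the pads) lies 19 mm behind it (r.grip_depth is the distance from the TCP to the grasp point, in m); x points along the fingers, y is the direction in which the jaws open and shut, and the axes are right-handed (so a half turn about x gives the same grasp; the last joint's range is limited). The gripper opens to 88 mm and grips with 3 to 60 N. Pads are 18 mm wide; open, the fingers measure 123 mm over their backs; the gripper's body (75 mm by 187 mm) begins 45 mm behind the grasp point.
Start: joints at [-1.555, 0.181, 1.607, -0, 1.354, -0.206], TCP at [0.127, -0.561, 0.239] pointing down, gripper open.
Joint ranges: [-2.99, 2.99], [-0.89, 2.07], [0.3, 2.58], [-1.14, 4.28], [0, 2.63], [-3.12, 3.12]. Speed limits (rad/s): [2.57, 2.57, 3.01, 3.14, 3.14, 3.14].

INTERFACE

Orientations are given as a unit quaternion [x, y, z, w].
In Python, from plant import r, monitor, optics, ticket, finder gives the robot as it stands. Calls block until the motion is done:
- r.move_to(position, orientation): joint-space move of the TCP to a pose.
- r.line_to(position, rot=None, feed=0.15, threshold=None): straight line of the TCP; rot=None keeps the orientation; feed is the mean speed in m/s. With threshold (N) it stops when the force on the tool has changed by that much, and returns True; else False.
- r.goto_joints(angles): joint-space move.
- r.gripper_open() and r.gripper_close(effort=None): open the fingers fully, or close them until they stop; effort is the grip in N (None keeps the last).
- r.hold(seconds).
- r.solve_ik(position, orientation): joint angles nearest the present ones, or None.
- monitor.get_state(): the state.
- optics.read_camera(name): name is "scene" or "top" or "wrist"; returns the picture (400x640x3 uint8, red, green, blue); there is no depth.
- optics.calibration(name): a dict with "K" (3x3 intrinsics, pixels), "world_from_camera" (4x4, takes a point from camera to world coordinates); the wrist camera has in their place "hand_eye" (4x4, takes a point from camera to tool coordinates, whose origin is the TCP and whose axes are the tool frame's). Camera axes: x right, y down, z forward; pixel columns grow to the right and rows downward; lengths in m; the calibration is good to about 2 mm. A picture is of the moment at which its call begins: read the wrist's pose just before it. calibration takes no time and is no camera call.
A pose or a line that the arm cannot do raises r.PlanningError and nothing moves.
- ticket.job_done(): hands the job in, once; it reports no verdict.
Trained networks look in the newest picture that a camera, given by its name, has taken for a name from the list of things; names that differ only in an ending like _2 or _b are one class to them, and where a whole thing is asked for, a point or a joint stands for the part that bears it (a point fixed in the world has none). Each returns a list of dicts, best first, with "confidence" (0 to 1); they miss things now and then, are a little off and sometimes report something else, mostly with a low value. They report only what shows in the picture. A call takes as long as a camera call. They do not tell look-alikes from the thing itself.
- finder.spot_in(query, camera): "location" ([column, row] in pixels, amid what is visible of it).
- finder.spot_point(query, camera): "location" ([column, row] in pixels: a listed point, or the origin of a listed thing).
The state is a dict: "t": time; "qpos": joint angles; "qvel": joint speeds; "joint_efforts": joint torques, N m; "eef_pos": TCP position; "eef_rot": TCP orientation; "wrist_force": force on the tool from outside, world axes, zero at the start; "moment": the same for the moment, N m; "gripper_width": finger opening in m.
Only numpy, scipy, OpenCV 4.12 (cv2) and the standard library are available. Lean on these libraries where they do the work, as an engineer would, in place of code of your own. Each camera call takes 0.05 s, during which the arm holds its last target. There are 200 camera calls.

TASK

Tip the tall black housing over the stop edge so that it ends lying flat, louvred back up, on the raised bed of the wooden block, along it and centred, with its foot end still by the stop edge (within 4 cm). Ease it down gently with the fingers the whole way, never letting it drop, and do not squeeze, lift or carry it; leave the other things on the bench alone and finish with the hand clear.

Things in the scene. Friction and masses are not known exactly. Their poses are not given: they have to be found in the camera images.
- housing: loose tall black plastic box, 40 mm deep (own x), 90 wide (y), 180 tall (z), 0.2 to 0.45 kg, mass centre half-way up. Starts upright on the block's low ledge, plain front (-x) facing the stop edge and the bed, 2 to 8 mm from the edge; louvred back (+x) away from the bed. Origin: centre of its underside. Lying as wanted, own x points up and z along the bed, away from the stop edge
- housing_toe (a point): middle of the housing's lower front edge (20 mm in front of the housing's origin, at its underside), the edge it tips over
- rest: wooden block fixed to the bench, 150 mm wide (own y). Origin: on the bench (z = 0) straight below the stop edge. Own x points roughly to the robot's left. From x = 0 to +80 mm: low ledge, top 50 mm above the bench, where the housing stands. From x = 0 to -100 mm: raised bed, top 56 mm above the bench. The stop edge is the 6 mm step at x = 0, along y
- shells: bystander: loose stack of three small black square shells, 62 x 62 x 54 mm high, on the bench beside the block; origin at the centre of its underside
- glue: bystander: loose upright bottle of glue, 48 mm diameter, 120 mm tall, on the bench beside the block; origin at the centre of its underside
- pliers: bystander: loose pair of pliers lying on the bench, about 160 mm long along own x, 12 mm high; origin under the pivot
- rest_end (a point): middle of the upper edge at the bed's open end (x = -100 mm in the block's frame, 56 mm above the bench). Beyond it is free space down to the bench; the top end of the laid-down housing overhangs here by 35 to 80 mm, so a finger can stay under it
Things that resemble listed ones, but are neither listed nor needed, are in the scene too. There is more than one size of the housing; the job needs the smallest.

How it is judged:
By the outcome, as a careful person would: the job done as asked, in the order asked, and still so for the second after the job is handed in, with the robot touching nothing.
It also fails if it takes over 48 s, if anything falls off the work surface, if the arm or the gripper's body presses on something with over 40 N, if the wrist force passes 120 N, or if a joint passes its speed limit or range.

## Working session

There is one attempt and no reset: what is moved stays moved. The work goes in short steps, each a Python script; the robot and the scene stay as the last script left them, time stands still between calls to the robot, and variables do not carry over. Pictures are saved under pics/ and viewed, about 8 in all and at most 12, crops included, and the job is handed in when it is done.

```bash
mkdir -p pics; ls
python3 - <<'E'
from plant import r, monitor, optics, ticket, finder
import cv2, numpy as np
ims=[]
for c in ["scene","top"]:
    im=optics.read_camera(c); cv2.imwrite(f"pics/{c}0.png",im[:,:,::-1])
    k=optics.calibration(c); print(c,np.round(k["K"],1).tolist(),np.round(k["world_from_camera"],3).tolist())
    for q in ["housing","rest","shells","glue","pliers"]:
        print(q,[(np.round(d["location"]).tolist(),round(d["confidence"],2)) for d in finder.spot_in(q,c)])
    for q in ["housing_toe","rest_end","rest","housing"]:
        print("pt",q,[(np.round(d["location"]).tolist(),round(d["confidence"],2)) for d in finder.spot_point(q,c)])
s=monitor.get_state(); print(s["t"],s["eef_rot"])
E
```

```text
pics
scene [[367.2, 0.0, 319.9], [0.0, 367.2, 195.6], [0.0, 0.0, 1.0]] [[0.978, -0.183, 0.102, 0.545], [-0.21, -0.868, 0.45, -0.121], [0.006, -0.461, -0.887, 0.648], [0.0, 0.0, 0.0, 1.0]]
housing [([434.0, 151.0], 0.89), ([267.0, 79.0], 0.88), ([309.0, 180.0], 0.78)]
rest [([316.0, 246.0], 0.93)]
shells [([413.0, 274.0], 0.96)]
glue []
pliers [([239.0, 211.0], 0.7)]
pt housing_toe [([308.0, 220.0], 0.9), ([275.0, 145.0], 0.66)]
pt rest_end [([305.0, 274.0], 0.67)]
pt rest [([314.0, 232.0], 0.92)]
pt housing [([312.0, 209.0], 0.72), ([411.0, 198.0], 0.61)]
top [[360.8, 0.0, 315.7], [0.0, 360.8, 195.1], [0.0, 0.0, 1.0]] [[-0.019, -0.986, 0.166, 0.475], [-1.0, 0.015, -0.027, 0.163], [0.024, -0.166, -0.986, 0.785], [0.0, 0.0, 0.0, 1.0]]
housing [([183.0, 207.0], 0.85), ([300.0, 76.0], 0.71), ([309.0, 186.0], 0.56)]
rest [([335.0, 211.0], 0.56)]
shells [([373.0, 133.0], 0.83)]
glue [([252.0, 152.0], 0.68)]
pliers [([285.0, 265.0], 0.95)]
pt housing_toe [([221.0, 221.0], 0.68), ([318.0, 198.0], 0.65)]
pt rest_end [([365.0, 212.0], 0.93)]
pt rest [([318.0, 202.0], 0.95)]
pt housing [([206.0, 217.0], 0.96), ([307.0, 195.0], 0.83), ([258.0, 159.0], 0.59), ([306.0, 113.0], 0.56)]
1.0 [ 0.70276552  0.07824547 -0.70276172  0.07825749]
```

Run:
```python
import cv2,numpy as np
a=cv2.imread("pics/scene0.png");b=cv2.imread("pics/top0.png")
cv2.imwrite("pics/a.png",cv2.resize(a,(800,500)))
cv2.imwrite("pics/b.png",cv2.resize(b[60:310,150:450],(720,600),interpolation=cv2.INTER_CUBIC))
```

```text
(no output)
```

View pics/a.png

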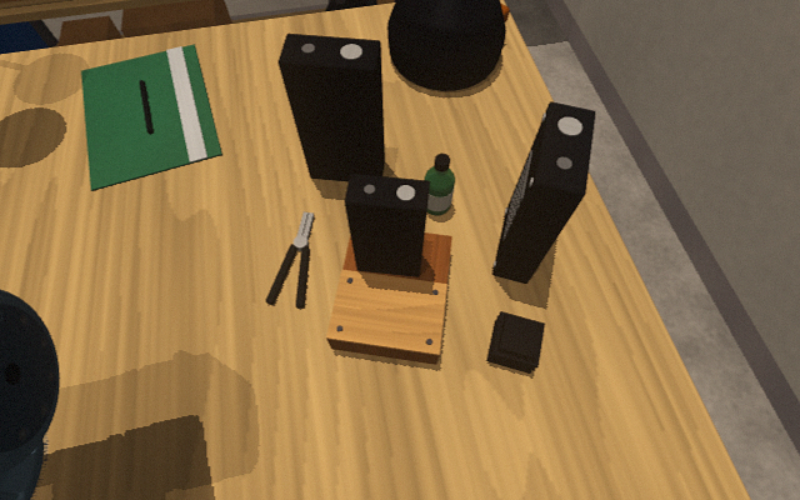

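View pics/b.png

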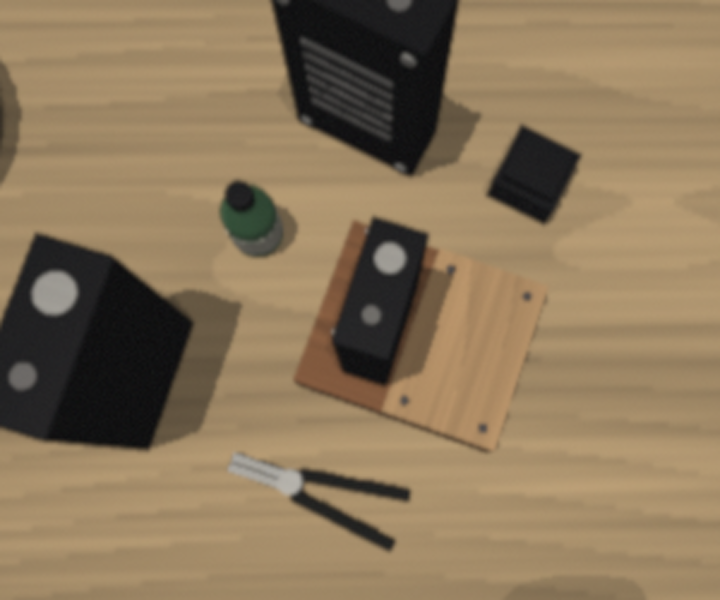

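The three housing look-alikes are at scene px (434,151), (267,79) and (309,180), which are top px (183,207), (300,76) and (309,186). Only the third is the smallest, and it stands on the block's ledge with its plain face to the bed. I'll confirm that in one enlarged crop and read corners from it for the pose fit.

Run:
```python
import cv2,numpy as np
a=cv2.imread("pics/scene0.png")[135:295,255:370]; b=cv2.imread("pics/top0.png")[145:255,265:385]
A=cv2.resize(a,None,fx=3.5,fy=3.5,interpolation=cv2.INTER_CUBIC);B=cv2.resize(b,None,fx=3.3,fy=3.3,interpolation=cv2.INTER_CUBIC)
B=cv2.copyMakeBorder(B,0,A.shape[0]-B.shape[0],0,0,cv2.BORDER_CONSTANT)
M=np.clip(np.hstack([A,B]).astype(float)*1.6+10,0,255).astype(np.uint8);print(A.shape,M.shape);cv2.imwrite("pics/c.png",M)
```

```text
(560, 402, 3) (560, 798, 3)
```

View pics/c.png

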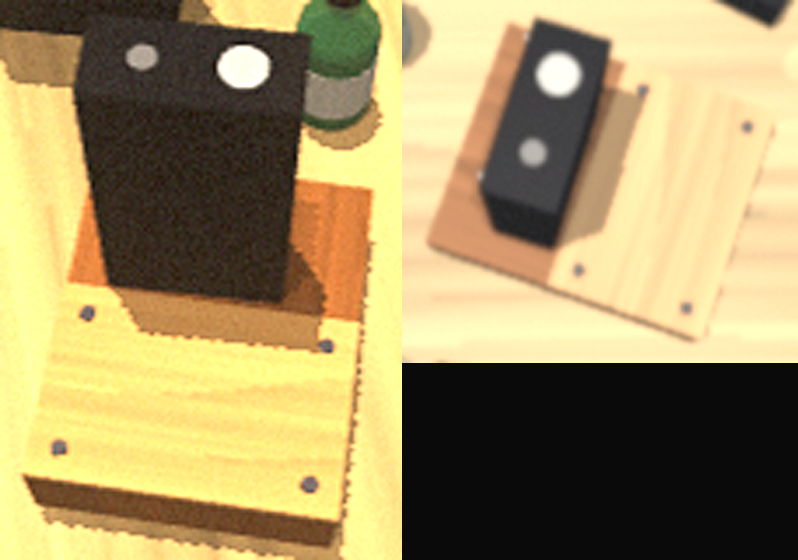

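The crop confirms it: a plain-fronted small housing on the dark ledge. Its front-bottom edge is at crop (107,285) to (282,302), and the bed end is at (24,474) to (338,520). Next is the pose fit from these corners.

```bash
cat > fit.py <<'E'
from plant import optics
import numpy as np
from scipy.optimize import least_squares
S=lambda u,v:(u/3.5+255-.5,v/3.5+135-.5)
T=lambda u,v:((u-402)/3.3+265-.5,v/3.3+145-.5)
blk=[("scene",S(24,474),(-.1,.075,.056)),("scene",S(338,520),(-.1,-.075,.056)),("scene",S(359,320),(0,-.075,.056)),("scene",S(373,190),(.08,-.075,.05)),("scene",S(68,283),(0,.075,.05)),
("top",T(775,124),(-.1,-.075,.056)),("top",T(700,340),(-.1,.075,.056)),("top",T(429,244),(.08,.075,.05)),("top",T(512,22),(.08,-.075,.05)),("top",T(548,284),(0,.075,.056))]
hs=[("scene",S(90,20),(.02,.045,.23)),("scene",S(311,37),(.02,-.045,.23)),("scene",S(300,105),(-.02,-.045,.23)),("scene",S(78,98),(-.02,.045,.23)),("scene",S(107,285),(-.02,.045,.05)),("scene",S(282,302),(-.02,-.045,.05)),
("top",T(535,18),(.02,-.045,.23)),("top",T(611,42),(-.02,-.045,.23)),("top",T(570,208),(-.02,.045,.23)),("top",T(483,178),(.02,.045,.23)),("top",T(555,248),(-.02,.045,.05))]
C={c:optics.calibration(c) for c in("scene","top")}
def proj(c,P):
    k=C[c];W=np.linalg.inv(np.array(k["world_from_camera"]));p=np.array(k["K"])@(W[:3,:3]@P+W[:3,3]);return p[:2]/p[2]
def W(q,p):
    c,s=np.cos(q[2]),np.sin(q[2]);return np.array([q[0]+c*p[0]-s*p[1],q[1]+s*p[0]+c*p[1],p[2]])
def res(q):
    o={"scene":q[6:8],"top":q[8:10]}
    return np.concatenate([proj(c,W(q[3*i:3*i+3],p))+o[c]-uv for i,L in enumerate((blk,hs)) for c,uv,p in L]+[q[6:]/1.5])
if __name__=="__main__":
    s=least_squares(res,[.45,.1,1.4,.45,.12,1.4,0,0,0,0],loss="soft_l1")
    q=s.x;print(np.round(q,4));print(np.round(res(q),1).reshape(-1,2).tolist())
    d=q[3:5]-q[:2];c,sn=np.cos(q[2]),np.sin(q[2]);print("housing in block",c*d[0]+sn*d[1],-sn*d[0]+c*d[1],q[5]-q[2])
    np.save("q.npy",q)
    for n,p in(("shells",(.413*1000,274)),("glue",0)):pass
E
python3 fit.py
```

```text
[ 0.5953  0.1324  1.2097  0.595   0.1582  1.275  -0.5907 -0.3369  0.2675
  0.4085]
[[-1.1, -0.6], [-0.0, 0.0], [0.3, 0.5], [0.4, -0.5], [-0.7, 0.6], [1.1, -3.2], [0.8, 0.2], [-0.9, -0.6], [-0.8, -0.1], [-0.0, 0.3], [-0.8, -2.0], [0.5, -2.2], [2.0, 2.9], [-1.4, -0.1], [0.5, 1.2], [0.9, 0.4], [-0.2, -1.3], [1.0, -1.8], [-2.1, 1.9], [-0.5, 3.9], [1.0, 1.0], [-0.4, -0.2], [0.2, 0.3]]
housing in block 0.024010710071990144 0.009321441474216685 0.06531900886078468
```

```bash
cat > sil.py <<'E'
import cv2,numpy as np
from fit import proj,W,blk,hs,res
import fit
from scipy.optimize import minimize,least_squares
from scipy.ndimage import binary_fill_holes
fit.blk.pop(5)
q0=np.load("q.npy")
def block():
    def f(q):return np.concatenate([proj(c,W(q,p))-uv+q[3+2*(c=="top"):5+2*(c=="top")] for c,uv,p in fit.blk]+[q[3:]/1.5])
    return least_squares(f,np.r_[q0[:3],0,0,0,0],loss="soft_l1").x
box=[(x,y,z) for x in(-.02,.02) for y in(-.045,.045) for z in(.05,.23)]
M={}
for c,(x0,x1,y0,y1) in {"scene":(270,347,138,230),"top":(283,334,145,225)}.items():
    im=cv2.imread(f"pics/{c}0.png").max(2)
    m=np.zeros(im.shape,bool); m[y0:y1,x0:x1]=(im[y0:y1,x0:x1]<75)
    n,l,st,_=cv2.connectedComponentsWithStats(m.astype(np.uint8)); m=binary_fill_holes(l==1+st[1:,4].argmax()); M[c]=m
def cost(q,o,show=False):
    t=0
    for c in M:
        h=cv2.convexHull(np.array([proj(c,W(q,p))-o[c] for p in box],np.float32))
        big=np.zeros((1600,2560),np.uint8);cv2.fillConvexPoly(big,np.round((h*4+1.5)*16).astype(np.int32),255,shift=4)
        r=cv2.resize(big,(640,400),interpolation=cv2.INTER_AREA)/255.
        x=np.abs(r-M[c]);
        if c=="scene": x[:148,:300]=0
        t+=x.sum()
        if show: print(c,x.sum(),M[c].sum())
    return t
if __name__=="__main__":
    b=block();print("block",np.round(b,4))
    o={"scene":-b[3:5],"top":-b[5:7]}
    o={k:-v for k,v in o.items()}
    best=min((minimize(cost,[x,y,a],args=(o,),method="Nelder-Mead",options=dict(initial_simplex=[[x,y,a],[x+.006,y,a],[x,y+.006,a],[x,y,a+.06]],xatol=1e-4)) for x,y,a in([.595,.158,1.27],[.59,.155,1.2])),key=lambda s:s.fun)
    h=best.x;cost(h,o,True);d=h[:2]-b[:2];c,s=np.cos(b[2]),np.sin(b[2])
    print("housing",np.round(h,4),"in block",c*d[0]+s*d[1],-s*d[0]+c*d[1],h[2]-b[2]);np.save("b.npy",b);np.save("h.npy",h)
    for cam in M:
        im=cv2.imread(f"pics/{cam}0.png");im=cv2.resize(im,None,fx=4,fy=4)
        hh=cv2.convexHull(np.array([proj(cam,W(h,p))-o[cam] for p in box],np.float32));cv2.polylines(im,[np.round(hh*4+1.5).astype(int)],True,(0,0,255),1)
        for f in(((-.1,.075,.056),(-.1,-.075,.056),(0,-.075,.056),(0,.075,.056)),((0,.075,.05),(.08,.075,.05),(.08,-.075,.05),(0,-.075,.05))):
            cv2.polylines(im,[np.round(np.array([proj(cam,W(b,p))-o[cam] for p in f])*4+1.5).astype(int)],True,(255,0,0),1)
        M[cam]=im[540:1180,1020:1480] if cam=="scene" else im[560:1060,1060:1560]
    A,B=M["scene"],M["top"];B=cv2.copyMakeBorder(B,0,A.shape[0]-B.shape[0],0,0,cv2.BORDER_CONSTANT)
    o=np.hstack([A,B]);o=cv2.resize(o,None,fx=790/o.shape[1],fy=790/o.shape[1],interpolation=cv2.INTER_AREA);cv2.imwrite("pics/d.png",cv2.convertScaleAbs(o,alpha=1.5,beta=10))
E
python3 sil.py
```

```text
block [ 0.5948  0.1327  1.211  -0.1016 -0.1963  0.5892  0.1923]
scene 273.8470588235294 4950
top 132.71764705882353 1757
housing [0.5942 0.1576 1.2415] in block 0.0230625910026161 0.009304724293086451 0.030440679555062244
```

View pics/d.png

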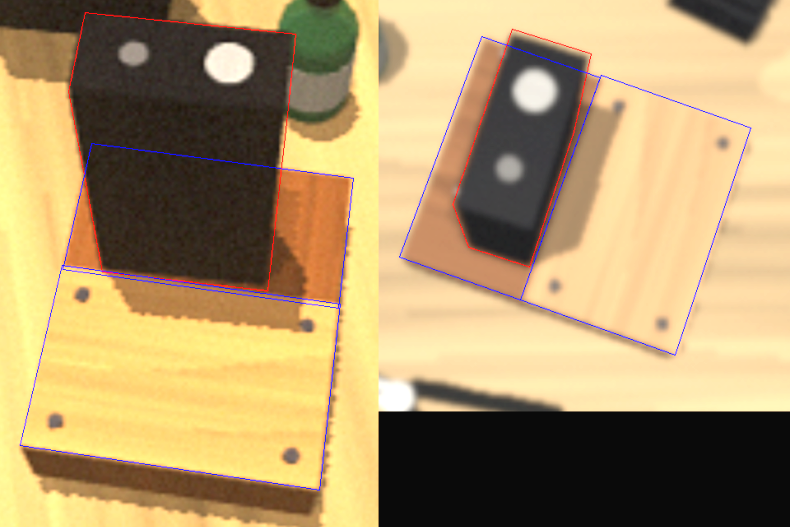

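```bash
cat > kin.py <<'E'
import numpy as np
from scipy.spatial.transform import Rotation as R
b=np.load("b.npy");h=np.load("h.npy");YAW=1.222
Rb=R.from_euler("z",YAW).as_matrix()
D=np.pi/180
# TOE: pivot (x) in block frame, VC: housing centre y in block frame
TOE=np.array([.003,.05]);VC=.009
def inner(phi): return .044*np.cos(phi)-.009*abs(np.sin(phi))
def blockpt(x,y,z):
    c,s=np.cos(b[2]),np.sin(b[2]);return np.array([b[0]+c*x-s*y,b[1]+s*x+c*y,z])
def pose(psi,u,hh,phi=0.,alpha=None,sg=1,v=0.,ts=None):
    """TCP at depth u behind the front face and height hh in the housing frame tipped by psi about TOE"""
    a=psi if alpha is None else alpha
    p=TOE+u*np.array([np.cos(psi),np.sin(psi)])+hh*np.array([-np.sin(psi),np.cos(psi)])
    return blockpt(p[0],VC+v,p[1]),rot(a,phi,sg)
def rot(a,phi=0.,sg=1):
    t=np.array([np.sin(a),0,-np.cos(a)]);n=sg*np.array([np.cos(a),0,np.sin(a)])
    M=np.column_stack([t,n,np.cross(t,n)])
    return R.from_matrix(Rb@R.from_rotvec(phi*t).as_matrix()@M).as_quat()
def low(psi,alpha,s=.038,sg=1):
    """front finger's inner face through the housing's upper front edge, tip s past it"""
    E=TOE+.18*np.array([-np.sin(psi),np.cos(psi)])+np.array([0,.006*np.clip((psi-27*D)/(63*D),0,1)])
    p=E+s*np.array([np.sin(alpha),-np.cos(alpha)])+.044*np.array([np.cos(alpha),np.sin(alpha)])
    return blockpt(p[0],VC,p[1]),rot(alpha,0,sg)
E
python3 - <<'E'
from plant import r,optics
from kin import *
def ray(c,u,v,z=0):
    k=optics.calibration(c);T=np.array(k["world_from_camera"]);d=T[:3,:3]@np.linalg.inv(k["K"])@[u,v,1];return T[:3,3]+d*(z-T[2,3])/d[2]
def inb(p):
    c,s=np.cos(b[2]),np.sin(b[2]);d=p[:2]-b[:2];return np.round([c*d[0]+s*d[1],-s*d[0]+c*d[1]],3)
for n,u,v in(("bigR",396,220),("bigR2",420,226),("bigR3",440,185),("bigL",267,143),("bigL2",303,145),("shells",391,295),("pliers",239,193),("pl",214,242),("pl",241,246),("glue",350,168)):
    print(n,inb(ray("scene",u,v)))
wps=[("above",*pose(0,0.004,.26)),("A0",*pose(0,.004,.142)),("A",*pose(9*D,-.004,.142))]
for sg in(1,-1):
  for ph in(48,-48):
    L=[("above",pose(0,.004,.26,sg=sg)),("A",pose(9*D,-.004,.142,sg=sg)),("B",pose(9*D,.04-inner(48*D),.142,phi=ph*D,sg=sg)),("D",pose(17*D,.044,.142,sg=sg))]
    L+=[("E%d"%p,low(p*D,min(p,65)*D,sg=sg)) for p in(40,65,90)]
    print(sg,ph)
    for n,(p,q) in L:
        j=r.solve_ik(p,q);print(n,np.round(p,3),None if j is None else np.round(j,2))
E
```

```text
bigR [ 0.049 -0.15 ]
bigR2 [ 0.043 -0.196]
bigR3 [ 0.14  -0.234]
bigL [0.188 0.134]
bigL2 [0.195 0.057]
shells [-0.095 -0.149]
pliers [0.061 0.163]
pl [-0.047  0.184]
pl [-0.047  0.132]
glue [ 0.152 -0.049]
1 48
above [0.589 0.142 0.31 ] [ 0.04  0.2   1.44 -0.    1.5  -1.18]
A [0.578 0.114 0.19 ] [-0.09  0.21  1.68  0.16  1.21 -1.36]
B [0.586 0.134 0.193] [-0.05  0.23  1.65  0.16  1.22 -0.49]
D [0.588 0.139 0.199] [-0.12  0.2   1.7   0.31  1.19 -1.45]
E40 [0.567 0.085 0.188] [-0.44  0.19  1.87  0.74  1.26 -1.96]
E65 [0.549 0.036 0.154] [-0.7   0.45  1.91  1.02  1.5  -2.41]
E90 [0.543 0.02  0.08 ] [-0.74  0.61  1.88  1.01  1.44 -2.54]
1 -48
above [0.589 0.142 0.31 ] [ 0.04  0.2   1.44 -0.    1.5  -1.18]
A [0.578 0.114 0.19 ] [-0.09  0.21  1.68  0.16  1.21 -1.36]
B [0.586 0.134 0.193] [-0.05  0.23  1.65  0.16  1.22 -2.16]
D [0.588 0.139 0.199] [-0.12  0.2   1.7   0.31  1.19 -1.45]
E40 [0.567 0.085 0.188] [-0.44  0.19  1.87  0.74  1.26 -1.96]
E65 [0.549 0.036 0.154] [-0.7   0.45  1.91  1.02  1.5  -2.41]
E90 [0.543 0.02  0.08 ] [-0.74  0.61  1.88  1.01  1.44 -2.54]
-1 48
above [0.589 0.142 0.31 ] [ 0.04  0.2   1.44 -0.    1.5   1.96]
A [0.578 0.114 0.19 ] [-0.09  0.21  1.68  0.16  1.21  1.78]
B [0.586 0.134 0.193] [-0.05  0.23  1.65  0.16  1.22  2.65]
D [0.588 0.139 0.199] [-0.12  0.2   1.7   0.31  1.19  1.69]
E40 [0.567 0.085 0.188] [-0.44  0.19  1.87  0.74  1.26  1.18]
E65 [0.549 0.036 0.154] [-0.7   0.45  1.91  1.02  1.5   0.73]
E90 [0.543 0.02  0.08 ] [-0.74  0.61  1.88  1.01  1.44  0.6 ]
-1 -48
above [0.589 0.142 0.31 ] [ 0.04  0.2   1.44 -0.    1.5   1.96]
A [0.578 0.114 0.19 ] [-0.09  0.21  1.68  0.16  1.21  1.78]
B [0.586 0.134 0.193] [-0.05  0.23  1.65  0.16  1.22  0.98]
D [0.588 0.139 0.199] [-0.12  0.2   1.7   0.31  1.19  1.69]
E40 [0.567 0.085 0.188] [-0.44  0.19  1.87  0.74  1.26  1.18]
E65 [0.549 0.036 0.154] [-0.7   0.45  1.91  1.02  1.5   0.73]
E90 [0.543 0.02  0.08 ] [-0.74  0.61  1.88  1.01  1.44  0.6 ]
```

```bash
cat > psi.py <<'E'
import cv2,numpy as np
from plant import optics
from fit import proj
from kin import *
def psi_fit(tag):
    pass
E
python3 - <<'E'
from plant import r,optics,monitor
from kin import *
import cv2
r.move_to(*pose(0,.004,.27)); r.line_to(*pose(0,.006,.142),feed=.12)
s=monitor.get_state();print(s["t"],s["wrist_force"])
for p in(0,4,8): 
    P,q=pose(p*D,-.004,.142); r.line_to(P,q,feed=.03)
    print(p,np.round(monitor.get_state()["wrist_force"],2))
A=optics.read_camera("scene");B=optics.read_camera("top")
cv2.imwrite("pics/sA.png",A[:,:,::-1]);cv2.imwrite("pics/tA.png",B[:,:,::-1])
f=lambda a:cv2.resize(a[:,:,::-1],None,fx=3.3,fy=3.3,interpolation=cv2.INTER_CUBIC)
M=np.hstack([f(A[110:290,255:375]),f(B[100:280,255:375])]);cv2.imwrite("pics/e.png",cv2.convertScaleAbs(M,alpha=1.6,beta=10))
print(monitor.get_state()["t"])
E
```

```text
5.1833 [ 0.01131424 -1.14829226 -0.4147268 ]
0 [0.56 0.9  0.8 ]
4 [-0.1   0.16 -0.38]
8 [-0.76  0.81  0.06]
6.7333
```

View pics/e.png

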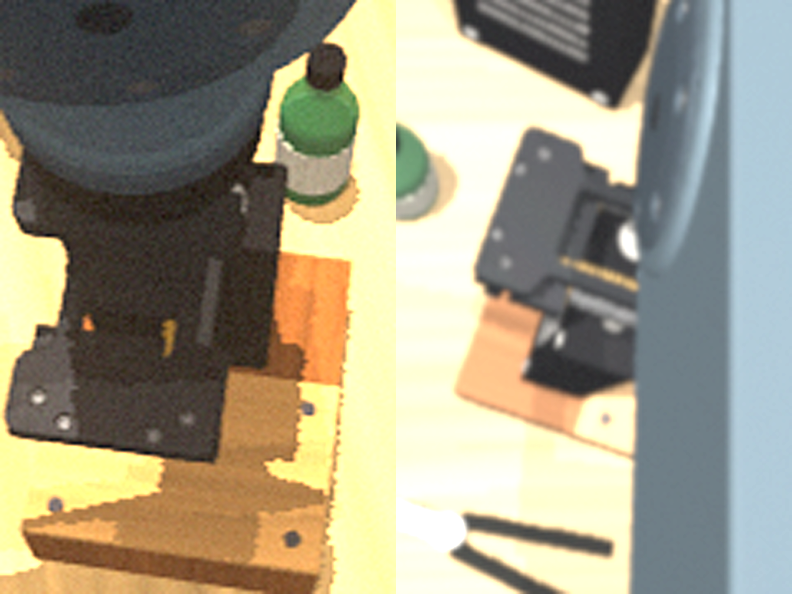

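Run:
```python
from plant import r,optics,monitor
import cv2
W=optics.read_camera("wrist");cv2.imwrite("pics/w0.png",cv2.convertScaleAbs(W[:,:,::-1],alpha=1.6,beta=10))
print(optics.calibration("wrist"))
```

```text
{'K': array([[294.06284807,   0.        , 321.77919401],
       [  0.        , 294.06284807, 194.97647634],
       [  0.        ,   0.        ,   1.        ]]), 'hand_eye': array([[-2.59741508e-04, -2.59610475e-01,  9.65713381e-01,
        -1.46238457e-01],
       [ 9.99999916e-01,  2.37549556e-04,  3.32823223e-04,
        -7.03624134e-04],
       [-3.15809180e-04,  9.65713386e-01,  2.59610392e-01,
        -6.68046997e-02],
       [ 0.00000000e+00,  0.00000000e+00,  0.00000000e+00,
         1.00000000e+00]])}
```

View pics/w0.png

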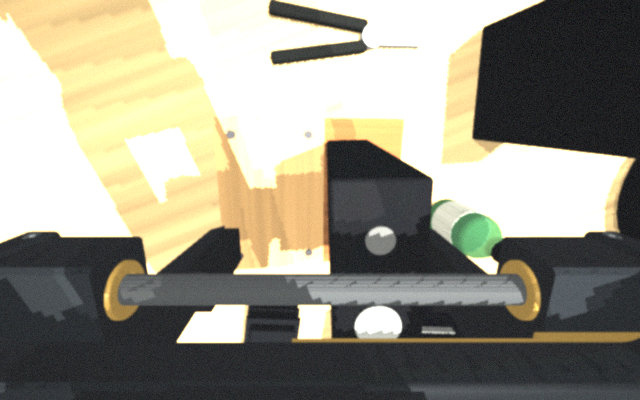

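The wrist picture shows the housing top at columns 330–431 and its foot at (328,142). The back face is on the back fingertip, tipped about 9°, which is short of the 12.5° balance. Next I yaw the jaws to bring the front finger close before passing balance.

Run:
```python
from plant import r,optics,monitor
from kin import *
import cv2
for f in(8,16,24,32,39,45):
    P,q=pose(8*D,.04-inner(f*D),.142,phi=f*D); r.line_to(P,q,feed=.02)
s=monitor.get_state();print(s["t"],np.round(s["wrist_force"],2))
W=optics.read_camera("wrist");cv2.imwrite("pics/w1.png",cv2.convertScaleAbs(W[:,:,::-1],alpha=1.8,beta=15))
```

```text
8.725 [ 0.46  0.69 -0.69]
```

View pics/w1.png

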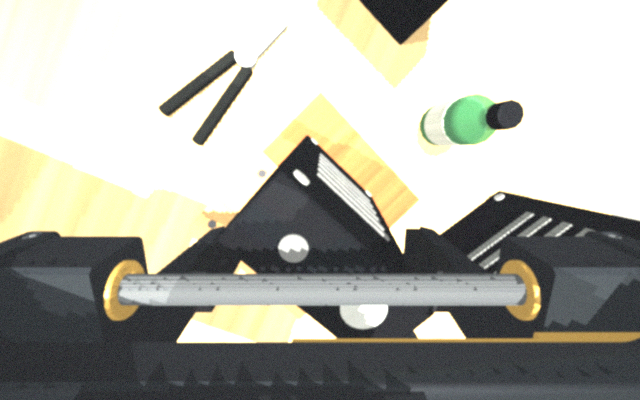

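```bash
cat > ov.py <<'E'
from plant import optics,monitor
from kin import *
k=optics.calibration("wrist");H=np.linalg.inv(k["hand_eye"])
def px(T): c=H[:3,:3]@T+H[:3,3];p=np.array(k["K"])@c;return p[:2]/p[2]
def hpts(psi,s,yaw=1.236,toe=.004,vc=VC):
    M=R.from_quat(s["eef_rot"]).as_matrix();o={}
    for n,(u,v,h) in dict(FTn=(0,.045,.18),FTf=(0,-.045,.18),BTn=(.04,.045,.18),BTf=(.04,-.045,.18),FFn=(0,.045,0),BFn=(.04,.045,0)).items():
        p=np.array([u*np.cos(psi)-h*np.sin(psi),v,u*np.sin(psi)+h*np.cos(psi)])
        c=blockpt(toe,vc,.05);w=c+R.from_euler("z",yaw).as_matrix()@p
        o[n]=px(M.T@(w-s["eef_pos"]))
    return o
E
python3 - <<'E'
from ov import *
import cv2
s=monitor.get_state()
im=cv2.imread("pics/w1.png");im=cv2.resize(im,None,fx=2,fy=2)
for p,col in((8,(0,0,255)),(10,(0,255,0))):
    o=hpts(p*D,s)
    for a,b_ in("FTn FTf","FTn BTn","BTn BTf","FTn FFn","FFn BFn","BTn BFn","FTf BTf"and"FTf BTf") and [x.split() for x in("FTn FTf","FTn BTn","BTn BTf","FTn FFn","FFn BFn","BTn BFn")]:
        cv2.line(im,tuple(np.round(o[a]*2).astype(int).tolist()),tuple(np.round(o[b_]*2).astype(int).tolist()),col,1)
for y in(-.044,.044):
    for z in(-.009,.009):
        cv2.line(im,*[tuple(np.round(px(np.array([x,y,z]))*2).astype(int).tolist()) for x in(0,-.05)],(255,0,0),1)
cv2.imwrite("pics/f.png",im[230:690,300:1000])
E
```

```text
(no output)
```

View pics/f.png

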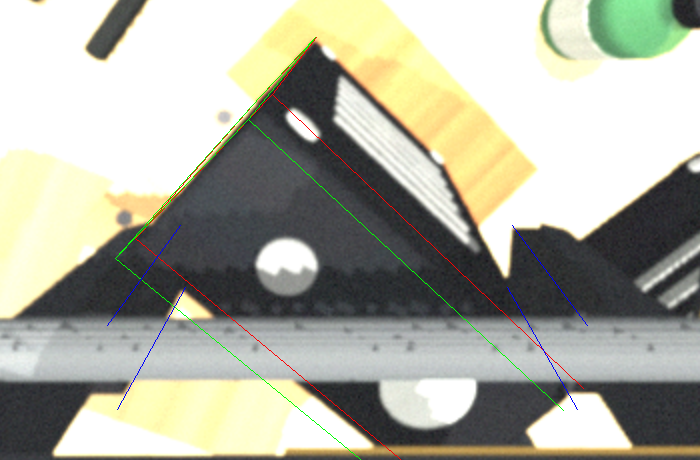

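The front finger's inner corner at about (140,280) in the crop is roughly 5 mm (1.8°) from the housing's front edge, which is a small enough handover. I'll go past balance and then unwind the jaws.

Run:
```python
from plant import r,optics,monitor
from kin import *
import cv2
F=45*D
for p in(10,12,14,16):
    P,q=pose(p*D,.04-inner(F),.142,phi=F); r.line_to(P,q,feed=.015)
u0=.04-2*inner(F)
for f in(38,30,22,14,7,0):
    P,q=pose(16*D,u0+inner(f*D),.142,phi=f*D); r.line_to(P,q,feed=.02)
s=monitor.get_state();print(s["t"],np.round(s["wrist_force"],2),u0)
W=optics.read_camera("wrist")
cv2.imwrite("pics/w2.png",cv2.convertScaleAbs(W[:,:,::-1],alpha=1.8,beta=15))
```

```text
12.65 [ 0.53 -0.65  0.18] -0.009497474683058331
```

View pics/w2.png

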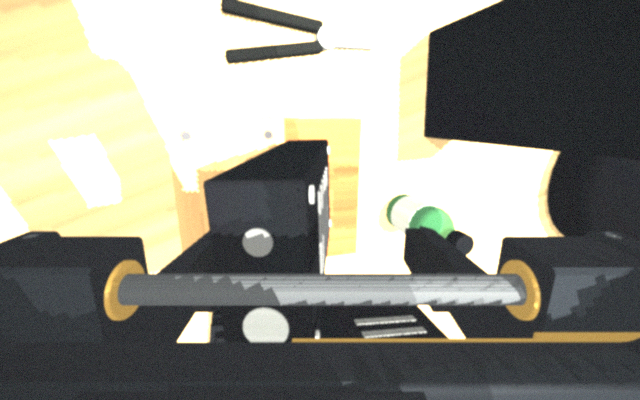

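The housing now leans on the front finger with its front edge at column 205 and its yaw aligned. I'll lower it along the arc.

Run:
```python
from plant import r,optics,monitor
from kin import *
import cv2
s=monitor.get_state();P,q=low(20*D,17*D);print(np.round(P-s["eef_pos"],4))
for p in range(20,91,5):
    a={20:17,25:23,30:29}.get(p,min(p,65)); P,q=low(p*D,a*D)
    r.line_to(P,q,feed=.04 if p<75 else .025)
    s=monitor.get_state()
    if p%10==0:print(p,round(s["t"],1),np.round(s["wrist_force"],2))
print(np.round(s["eef_pos"],3))
r.line_to(P-[0,0,.007],q,feed=.015)
r.hold(.2);s=monitor.get_state();print(s["t"],np.round(s["wrist_force"],2),s["eef_pos"])
A=optics.read_camera("scene");B=optics.read_camera("top")
f=lambda a:cv2.resize(a[:,:,::-1],None,fx=2.3,fy=2.3,interpolation=cv2.INTER_CUBIC)
M=np.hstack([f(A[110:330,220:390]),f(B[80:300,230:400])]);cv2.imwrite("pics/g.png",cv2.convertScaleAbs(M,alpha=1.6,beta=10));print(M.shape)
```

```text
[-0.0009 -0.0021 -0.0003]
20 12.9 [ 0.67 -0.51 -0.18]
30 13.9 [ 0.74 -0.43 -0.41]
40 14.8 [-0.73 -0.03 -0.99]
50 15.7 [-0.73 -0.42 -1.25]
60 16.7 [-0.23  0.55 -2.89]
70 17.7 [-0.14  1.09 -3.03]
80 19.2 [ 0.98  0.12 -2.41]
90 20.7 [ 0.11 -0.01 -0.84]
[0.543 0.02  0.08 ]
21.5083 [-0.28  0.5  -0.15] [0.54280319 0.01982341 0.07288373]
(506, 782, 3)
```

View pics/g.png

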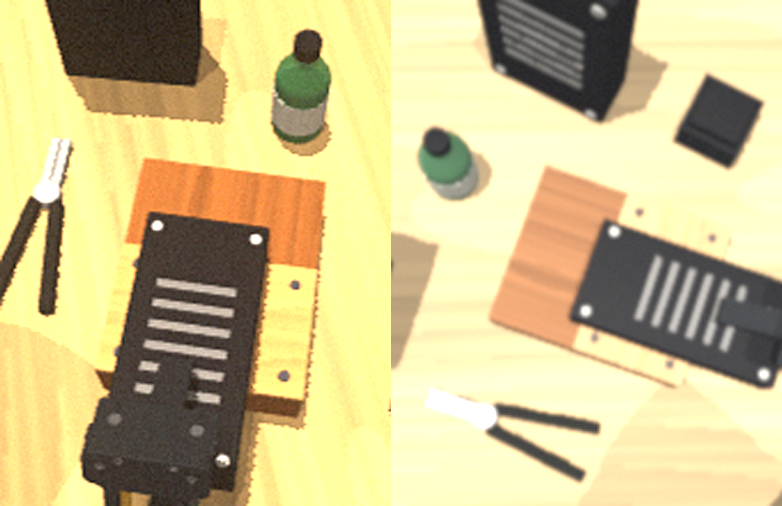

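It is lying flat, louvres up. The foot is just past the stop edge, and the housing sits about 9 mm off-centre towards the robot. I'll withdraw, fit the pose from the pictures and decide on a centring nudge.

```bash
cat > lie.py <<'E'
import cv2,numpy as np
from plant import optics
from scipy.optimize import minimize
from scipy.ndimage import binary_fill_holes
from fit import proj,W
b=np.load("b.npy");o={"scene":b[3:5],"top":b[5:7]}
box=[(x,y,z) for x in(-.18,0) for y in(-.045,.045) for z in(.056,.096)]
def lie(show,skip=(),roi={"scene":(255,340,190,345),"top":(300,410,160,260)}):
    M={};I={}
    for c in("scene","top"):
        if c in skip: continue
        rgb=optics.read_camera(c);I[c]=rgb[:,:,::-1].copy();im=rgb.max(2)
        x0,x1,y0,y1=roi[c];m=np.zeros(im.shape,np.uint8);m[y0:y1,x0:x1]=im[y0:y1,x0:x1]<75
        n,l,st,_=cv2.connectedComponentsWithStats(m);M[c]=binary_fill_holes(l==1+st[1:,4].argmax())
    def hull(c,q): return cv2.convexHull(np.array([proj(c,W(q,p))-o[c] for p in box],np.float32))
    def cost(q):
        t=0
        for c in M:
            big=np.zeros((1600,2560),np.uint8);cv2.fillConvexPoly(big,np.round((hull(c,q)*4+1.5)*16).astype(np.int32),255,shift=4)
            t+=np.abs(cv2.resize(big,(640,400),interpolation=cv2.INTER_AREA)/255.-M[c]).sum()
        return t
    cs,sn=np.cos(b[2]),np.sin(b[2]);x,y=b[0]+cs*.012-sn*.009,b[1]+sn*.012+cs*.009;a=b[2]
    s=minimize(cost,[x,y,a],method="Nelder-Mead",options=dict(initial_simplex=[[x,y,a],[x+.008,y,a],[x,y+.008,a],[x,y,a+.06]],xatol=1e-4))
    q=s.x;d=q[:2]-b[:2];foot=np.array([cs*d[0]+sn*d[1],-sn*d[0]+cs*d[1]]);y=q[2]-b[2]
    print("cost",s.fun,{c:int(M[c].sum()) for c in M},"foot in block",np.round(foot,4),"yaw",round(y,3),"mid y",round(foot[1]-.09*np.sin(y),4))
    out=[]
    for c in I:
        im=cv2.resize(I[c],None,fx=3,fy=3)
        if c in M: cv2.polylines(im,[np.round(hull(c,q)*3+1).astype(int)],True,(0,0,255),1)
        for f in(((-.1,.075,.056),(-.1,-.075,.056),(0,-.075,.056),(0,.075,.056)),((0,.075,.05),(.08,.075,.05),(.08,-.075,.05),(0,-.075,.05))):
            cv2.polylines(im,[np.round(np.array([proj(c,W(b,p))-o[c] for p in f])*3+1).astype(int)],True,(255,0,0),1)
        out.append(im[450:1050,690:1090] if c=="scene" else im[350:950,860:1260])
    cv2.imwrite(show,cv2.convertScaleAbs(np.hstack(out),alpha=1.6,beta=10))
    return foot,y
E
python3 - <<'E'
from plant import r,optics,monitor
from kin import *
s=monitor.get_state();P=np.array(s["eef_pos"]);q=s["eef_rot"]
P=P-[0,0,.003];r.line_to(P,q,feed=.02)
dx=np.array([np.cos(b[2]),np.sin(b[2]),0])
P=P-.09*dx;r.line_to(P,q,feed=.08);s=monitor.get_state();print(np.round(s["wrist_force"],2))
P2=P-.06*dx+[0,0,.2];r.line_to(P2,q,feed=.2)
P3=blockpt(-.08,.30,.28);r.move_to(P3,rot(0));r.gripper_close(5)
import lie;lie.lie("pics/h.png")
s=monitor.get_state();print(s["t"],np.round(s["eef_pos"],3),s["gripper_width"])
E
```

```text
[-0.07  0.41  0.26]
cost 595.8588235294117 {'scene': 6809, 'top': 4201} foot in block [0.0109 0.0089] yaw 0.003 mid y 0.0086
27.125 [0.286 0.163 0.28 ] 0.00043087873433074204
```

View pics/h.png

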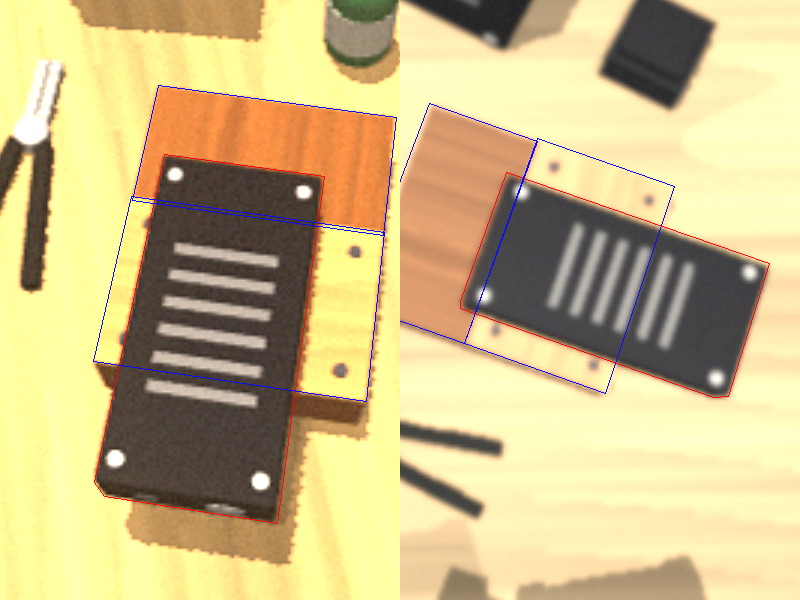

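The foot is 11 mm behind the edge, yaw is 0.2° and it is 8.6 mm off-centre. I'll do a gentle sideways nudge with closed fingertips at the mass centre, then check.

Run:
```python
from plant import r,optics,monitor
from kin import *
q=rot(0);x=-.079
r.move_to(blockpt(x,.085,.2),q);r.line_to(blockpt(x,.085,.074),q,feed=.12)
r.line_to(blockpt(x,.0655,.074),q,feed=.05)
r.line_to(blockpt(x,.0545,.074),q,feed=.012)
print(np.round(monitor.get_state()["wrist_force"],2))
r.line_to(blockpt(x,.085,.074),q,feed=.05);r.line_to(blockpt(x,.1,.2),q,feed=.15)
r.move_to(blockpt(-.08,.30,.28),q)
import lie;lie.lie("pics/i.png");print(monitor.get_state()["t"])
```

```text
[-0.84  0.37 -0.59]
cost 628.078431372549 {'scene': 6737, 'top': 4200} foot in block [0.011  0.0003] yaw 0.009 mid y -0.0005
33.575
```

View pics/i.png

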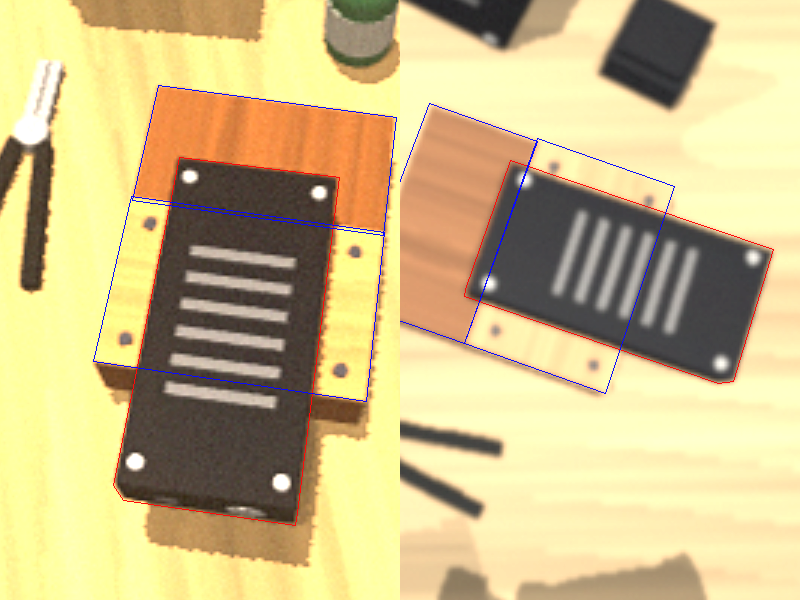

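Centred to within 1 mm, yaw 0.5°, foot 11 mm from the stop edge, and the hand is clear. Handing in.

```bash
python3 -c "
from plant import ticket,monitor
print(ticket.job_done(),monitor.get_state()['t'])"
```

```text
the job is handed in; nothing more can be done
the job is handed in; nothing more can be done
```

The small housing now lies flat on the raised bed with its louvred back up, and I've handed the job in.

**How it went:**
- I tipped the housing with the open fingers, one behind it and one in front. With the jaws turned to narrow the gap, it crossed its balance point with an estimated 5 mm of play between the fingers.
- The front finger then lowered it along the arc the whole way. Nothing was gripped or lifted.
- It came to rest 8.6 mm off-centre, so I nudged it sideways gently with the closed fingertips.

**Last checks, from the final pictures:**

| Check | Result |
|---|---|
| Foot end from the stop edge | about 11 mm (limit 40 mm) |
| Off-centre | under 1 mm |
| Angle to the bed | about 0.5° |
| Time at the last check | 33.6 s on the robot's clock (limit 48 s) |

- **Hand:** it ended well clear of everything.
- **Other things on the bench:** the shells and pliers showed no visible change in the last picture. The glue bottle was only partly in view there.
- **Not confirmed:** the force sensor was too noisy (about 1 N) to confirm light contacts, so I judged those from the wrist camera and geometry. The camera calibration is only good to about 2 mm, so the off-centre figure is no better than that.

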